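# Gauge the gap of the slide press

### The arm

A 6-joint arm with a two-finger parallel gripper is mounted at the origin on a cart in front of the work surface, level with it; the furniture and walls round the work are solid. World frame = base frame: x ahead of the robot, y to its left, z up, the work surface at z = 0. Lengths are in mm, angles in rad, forces in N, time in s.
With the tool pointing down it reaches from about 350 to 775 mm from the base axis. Payload 7.3 kg.
Tool frame: the origin (TCP) lies at the very end of the fingers, on their centre line; the grasp point (between the pads) lies 19 mm behind it (bot.tcp_to_grasp is the distance from the TCP to the grasp point, in mm); z points along the fingers, y is the direction in which the jaws open and shut (so a half turn about z gives the same grasp; the last joint's range is limited). The gripper opens to 92 mm and grips with 3 to 60 N. Pads are 19 mm wide; open, the fingers measure 130 mm over their backs; the gripper's body (75 mm by 190 mm) begins 47 mm behind the grasp point.
Start: joints at [-1.403, 0.342, 1.524, -0, 1.275, -0.146], TCP at [162.077, -499.376, 226.741] pointing down, gripper open.
Joint ranges: [-2.53, 2.53], [-0.77, 2.02], [0.04, 2.7], [-1, 4.14], [0.28, 2.66], [-3.11, 3.11]. Speed limits (rad/s): [2.57, 2.57, 3.14, 3.14, 3.14, 3.14].

### API

Orientations are given as [roll, pitch, yaw] about the fixed x, y, z axes, in that order (R = Rz(yaw) Ry(pitch) Rx(roll)).
In Python, from plant import bot gives the robot as it stands. The module is installed in compiled form; this text tells all that it offers.
- The arm moves only by the tool carry_out, never from a script. Its argument "motion" is a list of rows, each a list of 5 numbers: the closure, from 0 (fully open) to 1 (shut), then the shift along the tool's x, y, z in mm, then the turn about the tool's z in degrees. In form: [[claw, dx, dy, dz, spin], ...]. A call has 1 to 10 rows; each row is the pose to reach, as a shift and turn from the pose measured when the call began, along the tool's axes at that moment; what a row does not reach only later rows make up. A row lasts 1/8 s, in which the tool goes at most 62.5 mm and 10.7 degrees, less where a joint would pass 70% of its speed; a pose out of reach is approached as far as the arm can. A call with a gripper value outside its range is refused whole. The fingers move at their own pace and stop on an object; the grip force is fixed at half the most. Time passes only in rows, so rows that repeat a pose let the fingers close. It gives the time, the measured TCP pose, the force and the opening at its end, in the units of the state.
- bot.get_obs(): the state, without advancing time (a new reading comes with each control period).
- bot.capture(name): name is "side" or "top"; returns a dict with "color" (384x512x3 uint8, red, green, blue), "depth" (384x512 float32, mm along the optical axis (not along the pixel's ray), 0 where there is no reading), "K" (3x3 intrinsics, pixels), "camera_from_world" (4x4, takes a point from world to camera coordinates). Camera axes: x right, y down, z forward; pixel columns grow to the right and rows downward; lengths in mm; the calibration is good to about 2 mm. A picture is of the moment at which its call begins.
- bot.close_job(): hands the job in, once; it reports no verdict.
The state is a dict: "time": time; "joint_positions": joint angles; "dq": joint speeds; "tau": joint torques, N m; "tool_pos": TCP position; "tcp_rot": TCP orientation; "contact_force": force on the tool from outside, world axes, zero at the start; "moment": the same for the moment, N m; "grip_width": finger opening in mm.
Only numpy, scipy, OpenCV 4.12 (cv2) and the standard library are available. Lean on these libraries where they do the work, as an engineer would, in place of code of your own. Each camera call takes 0.05 s, during which the arm holds its last target.

### The job

Close the little slide press by pushing its red plunger head straight down as far as it goes, then let the head spring back. Then take the taper gauge by its orange handle, lay the blade flat on the lower plate and slide it straight in under the middle of the top plate until it drags snugly between the two plates, without prising the top plate up again. Finish while still holding the gauge there, at that depth; do not let go, and leave the things standing round about alone.

Things in the scene. Friction and masses are not known exactly. Their poses are not given: they have to be found in the camera images.
- press: Grey slide press, fixed. Origin: underside centre, on the bench below the plunger axis; the gauge enters from its -x side, moving along +x; z up. Base x -73 to 57 mm, 112 wide, 12 high; 10 mm posts at y = +-42; bridge 26 x 104 mm, top at z = 84. It carries the aluminium top plate (x -25 to 25, 104 wide, 8 thick), sliding on the posts, and the red plunger head above the bridge.
- lower_plate: Steel lower plate on the press base, fixed; axes and x, y origin as the press. Its flat top is 26 mm above its origin, x -55 to 25 mm, 50 mm wide: 30 mm stand out in front of the top plate as a ledge for the blade. Its height differs each time: the closed press leaves a gap of about 5 to 8 mm.
- top_plate (a joint): Height of the top plate: 0 = raised, 0.012 m = closed, on its lower stop, where its underside is 42 mm above the bench. Starts raised (0 to 0.003). It stays wherever it is put by dry friction: about 9 N push it down, about 15 N upward prise it up.
- plate_edge (a point): Middle of the lower front edge of the top plate (25 mm in front of the plunger axis), under which the blade goes in; moves with the plate.
- plunger (a joint): Spring travel of the red plunger head relative to the top plate: 0 = up, 0.008 m = fully down on its stop. About 3 N to start, 10 N at the stop; springs back when let go. Pushing the head moves both: top plate down 12 mm and head down another 8 mm.
- plunger_top (a point): Centre of the flat top of the red plunger head (34 mm across, 12 mm thick). With the plate closed it is about 110 mm above the bench with the head up and 102 mm with the head on its stop (122 mm with the plate fully raised).
- gauge: Loose taper gauge, about 120 g, lying flat. Origin: underside centre of its orange handle; +x to the blade tip, z up. Handle 44 mm long (x), 18 wide, 28 high. Steel blade 16 wide, x 22 to 110 mm, 11 thick up to x = 46, then its upper face falls 1 in 8 to 3 mm at the tip. Underside all one plane. In the closed press it drags with the tip about 16 to 40 mm inside the top plate's front edge.
- gauge_tip (a point): Middle of the tip edge of the blade on its underside, 110 mm ahead of the gauge's origin.
- stain_bottle: Red square bottle, 42 x 42 x 104 mm, bystander; origin at the underside centre.
- oil_bottle: Small brown bottle with black cap, 31 mm across, 76 mm high, bystander; origin at the underside centre.
- timer: White timer, 56 x 70 x 20 mm, bystander; origin at the underside centre.
- tape_roll: Roll of paper tape, 54 mm across, 18 mm high, bystander; origin at the underside centre.

How it is judged (in metres and radians):
On the way, in this order (a step that is already met when the one before it is completed fails the run):
1. the plunger head is pressed to its stop and the top plate is closed (value of joint top_plate above 0.0105 m and value of joint plunger above 0.0065 m), for 0.1 s.
2. the head has sprung back, the plate is still closed, and the gauge is lifted in the fingers (value of joint top_plate above 0.0105 m and value of joint plunger below 0.0015 m and height (world z) of gauge above 0.015 m and contact force between the fingers and gauge above 1 N), for 0.2 s.
At the end, for the whole second after the job is handed in: Top plate closed (joint over 11.3 mm), head up (under 1.5 mm); blade level (0.12 rad), straight (0.15 rad), within 12 mm of the middle, tip 10 to 50 mm inside the plate edge, pressed on top plate (over 1 N) and lower plate (over 0.5 N); at rest, in the fingers (over 2 N), handle over 25 mm up (value of joint top_plate above 0.0113 m and value of joint plunger below 0.0015 m and x of gauge_tip in the frame of press between -0.015 and 0.025 m and y of gauge_tip in the frame of press between -0.012 and 0.012 m and z of gauge_tip in the frame of press below 0.042 m and angle between the x axis of gauge and the x axis of press, either way round below 0.15 rad and angle between gauge's own z axis and vertical below 0.12 rad and contact force between gauge and press above 1 N and contact force between gauge and lower_plate above 0.5 N and contact force between the fingers and gauge above 2 N and height (world z) of gauge above 0.025 m and linear speed of gauge below 0.01 m/s); the arm keeps its last pose, push and grip.
It fails at once if a bystander (bottles, timer, tape roll) is moved more than 30 mm (distance of any of stain_bottle, oil_bottle, timer, tape_roll from where it was at the start of the episode above 0.03 m).
It also fails if it takes over 59 s, if anything falls off the work surface, if the arm or the gripper's body presses on something with over 40 N, if the wrist force passes 120 N, or if a joint passes its speed limit or range.

## Working session

There is one attempt and no reset: what is moved stays moved. The work goes in short steps, Python scripts to look and compute and a tool call to move; the robot and the scene stay as the last step left them, time stands still between calls to the robot, and variables do not carry over. Pictures are saved under pics/ and viewed, and the job is handed in when it is done.

Besides the shell and the picture viewer there is one more tool, called after "Request:" as name(argument=value, ...), one argument or row to a line, values as JSON. carry_out: Moves the arm, as the interface text tells. Its arguments: {"type":"object","properties":{"motion":{"type":"array","items":{"type":"array","items":{"type":"number"}}}},"required":["motion"]}

```bash
mkdir -p pics
cat > h.py <<'E'
import numpy as np, cv2
from plant import bot
def shot(name,fn):
    c=bot.capture(name); np.savez(fn+'.npz',**c)
    im=cv2.cvtColor(c['color'],cv2.COLOR_RGB2BGR)
    cv2.imwrite('pics/'+fn+'.png',im); return c
def load(fn): return dict(np.load(fn+'.npz'))
def pts(c):
    K=c['K'];T=np.linalg.inv(c['camera_from_world']);d=c['depth']
    v,u=np.mgrid[:d.shape[0],:d.shape[1]]
    P=np.stack([(u-K[0,2])/K[0,0]*d,(v-K[1,2])/K[1,1]*d,d],-1)
    return P@T[:3,:3].T+T[:3,3]
def ray(c,u,v,z):
    T=np.linalg.inv(c['camera_from_world']);K=c['K']
    r=T[:3,:3]@np.array([(u-K[0,2])/K[0,0],(v-K[1,2])/K[1,1],1]);o=T[:3,3]
    return o+r*(z-o[2])/r[2]
E
python3 - <<'E'
from h import *
for n in('side','top'):
    c=shot(n,n+'0');T=np.linalg.inv(c['camera_from_world']);print(n,T[:3,3].round(),T[:3,2].round(2),c['K'][0,0])
print(bot.get_obs())
E
```

```text
side [138. 631. 520.] [ 0.44 -0.77 -0.46] 375.85557175753866
top [ 501.  -95. 1085.] [ 0.07  0.02 -1.  ] 387.52912330958577
{'time': 0.1, 'joint_positions': array([-1.40296102e+00,  3.42661698e-01,  1.52490065e+00, -2.92388616e-05,
        1.27538464e+00, -1.45988806e-01]), 'dq': array([-6.29764127e-05, -1.43246611e-03, -3.01647710e-03, -2.58984472e-03,
        2.59441569e-04,  9.39764091e-04]), 'tau': array([ 1.70892075e-03, -4.32004130e+01, -2.44694120e+01,  7.18803238e-02,
        5.26112714e-02, -4.83172892e-05]), 'tool_pos': array([ 162.02566291, -499.00419068,  226.11723588]), 'tcp_rot': array([-3.14024865e+00, -1.69353238e-04,  3.13832535e-01]), 'contact_force': array([ 0.43819923,  0.56974386, -0.48330882]), 'moment': array([ 0.05084246,  0.02731541, -0.00853572]), 'grip_width': 91.74994190275845}
```

View pics/side0.png

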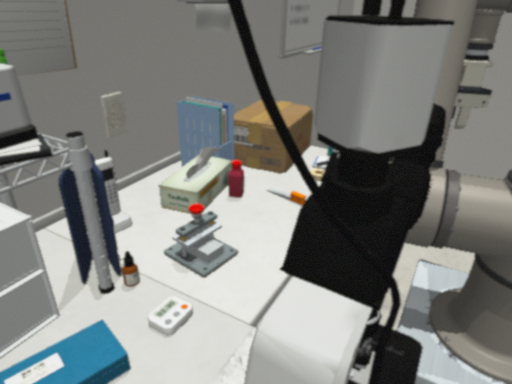

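View pics/top0.png

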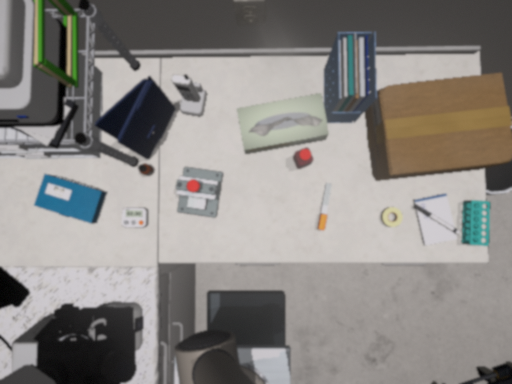

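The side view shows the press (red head at about 197,210) and the gauge's orange handle (298,198). In the top view the press is at about (200,190), its head at (193,186), and the gauge runs from its handle (322,222) to its tip (328,185).

Run:
```python
from h import *
c=load('top0');P=pts(c)
hsv=cv2.cvtColor(c['color'],cv2.COLOR_RGB2HSV)
T=np.linalg.inv(c['camera_from_world']);print(T[:3,:2].round(3))
def comp(c,m,lab):
    n,l,s,ce=cv2.connectedComponentsWithStats(m.astype(np.uint8))
    for i in range(1,n):
        if s[i,4]>15:
            print(lab,s[i],ce[i].round(1),np.median(P[l==i],0).round(1))
H,S,V=cv2.split(hsv)
comp(c,((H<6)|(H>174))&(S>150)&(V>90),'red')
comp(c,(H>=7)&(H<22)&(S>140)&(V>130),'orange')
for u,v in[(145,170),(134,217),(391,217),(393,217)]:print(u,v,P[v,u].round(1))
a=c['color'][140:240,160:350];cv2.imwrite('pics/top0z.png',cv2.cvtColor(cv2.resize(a,None,fx=4.2,fy=4.2,interpolation=cv2.INTER_CUBIC),cv2.COLOR_RGB2BGR))
c=load('side0');a=c['color'][165:285,150:330];cv2.imwrite('pics/side0z.png',cv2.cvtColor(cv2.resize(a,None,fx=4.2,fy=4.2,interpolation=cv2.INTER_CUBIC),cv2.COLOR_RGB2BGR))
```

```text
[[-0.003 -0.998]
 [-1.     0.004]
 [-0.024 -0.067]]
red [300 150  10   9  68] [304.6 154.3] [ 665.  -196.8  103.2]
red [188 181  11  10  92] [192.9 185.6] [583.5  85.8 120.7]
orange [319 215   7  14  66] [321.9 221.6] [ 491.7 -248.7   27.9]
145 170 [632.9 228.8  53.8]
134 217 [506.7 268.4  18.3]
391 217 [ 504.8 -443.2    1.2]
393 217 [ 504.8 -448.5    1.9]
```

View pics/top0z.png

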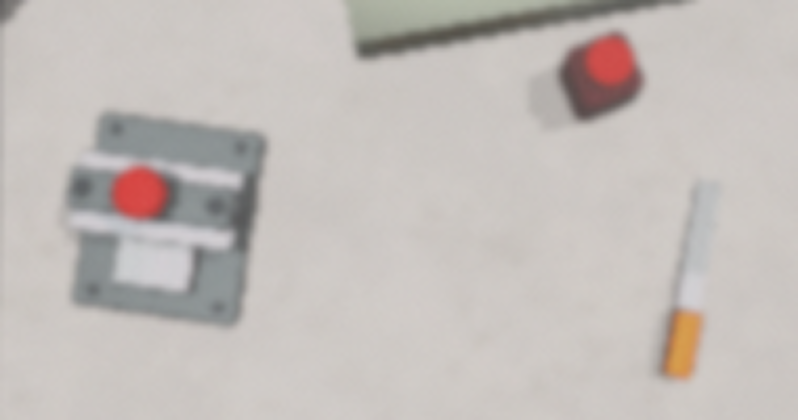

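View pics/side0z.png

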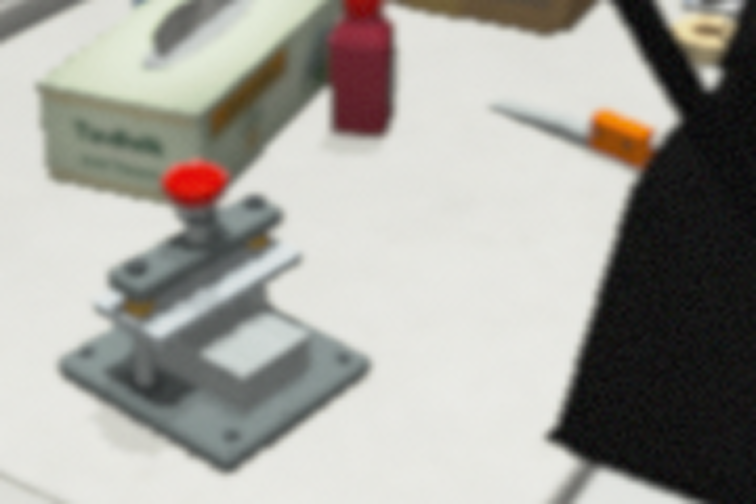

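```bash
cat > m.py <<'E'
from h import *
def measure(fn):
    c=load(fn);P=pts(c);im=c['color']
    hsv=cv2.cvtColor(im,cv2.COLOR_RGB2HSV);H,S,V=cv2.split(hsv)
    out={}
    m=((H<6)|(H>174))&(S>150)&(V>90)
    n,l,s,ce=cv2.connectedComponentsWithStats(m.astype(np.uint8))
    for i in range(1,n):
        if s[i,4]>40:
            z=np.median(P[l==i][:,2]);print('red',s[i,4],ce[i].round(1),'z',z.round(1),ray(c,*ce[i],z).round(1))
    m=((H>=7)&(H<22)&(S>140)&(V>110)).astype(np.uint8)
    n,l,s,ce=cv2.connectedComponentsWithStats(m)
    for i in range(1,n):
        if s[i,4]>40:
            q=P[l==i];z=np.median(q[:,2]);r=cv2.minAreaRect(np.array(np.where(l==i))[::-1].T.astype(np.float32))
            print('orange',s[i],ce[i].round(1),'z',z.round(1),ray(c,*ce[i],28).round(1),r)
    return c,P
E
python3 - <<'E'
from m import *
c,P=measure('top0')
# base: pixels with z ~12
Z=P[...,2];roi=np.zeros(Z.shape,bool);roi[160:225,170:230]=1
m=roi&(Z>8)&(Z<17)
n,l,s,ce=cv2.connectedComponentsWithStats(m.astype(np.uint8));print(s)
hull=P[roi&(Z>7)&(Z<60)][:,:2].astype(np.float32)
print('base rect',cv2.minAreaRect(P[m][:,:2].astype(np.float32)))
im=c['color'].astype(int)
led=roi&(im.min(2)>185)&(Z>20)
n,l,s,ce=cv2.connectedComponentsWithStats(led.astype(np.uint8))
for i in range(1,n):
    if s[i,4]>20:
        q=P[l==i];print(s[i],q.mean(0).round(1),np.median(q,0).round(1),q.std(0).round(1),cv2.minAreaRect(q[:,:2].astype(np.float32)))
np.set_printoptions(linewidth=220)
print(Z[195:218,180:222:2].round().astype(int))
# blade
Zr=np.zeros(Z.shape,bool);Zr[175:235,312:338]=1
b=Zr&(Z>5)&(Z<40)
q=P[b];print('gauge',len(q),cv2.minAreaRect(q[:,:2].astype(np.float32)))
h=q[q[:,2]>22];bl=q[(q[:,2]<18)]
for x in (h,bl,q):
    vx=cv2.fitLine(x[:,:2].astype(np.float32),cv2.DIST_L2,0,.01,.01).ravel();print(len(x),x.mean(0).round(1),vx.round(3),np.ptp(x,axis=0))
E
```

```text
red 68 [304.6 154.3] z 103.2 [ 664.6 -196.   103.2]
red 92 [192.9 185.6] z 120.7 [584.4  86.1 120.7]
orange [319 215   7  14  66] [321.9 221.6] z 27.9 [ 492.7 -248.5   28. ] ((321.8846435546875, 221.57693481445312), (4.706787109375, 13.335897445678711), 11.309932708740234)
[[     0      0    512    384 195713]
 [   177    167     46     50    895]]
base rect ((577.6538696289062, 87.40058135986328), (111.65338897705078, 129.498046875), 81.85466003417969)
[179 176  11   4  27] [610.4 122.8  60.8] [609.9 123.6  60.2] [2.4 7.7 1.8] ((609.7403564453125, 121.78360748291016), (26.39215850830078, 7.241775035858154), 75.66998291015625)
[202 180  15   4  35] [600.3  54.3  60.2] [599.7  54.5  60.3] [ 2.5 10.8  2.2] ((600.1101684570312, 54.579254150390625), (37.90549850463867, 6.509542465209961), 81.90535736083984)
[177 191  37  18 277] [553.8  91.1  49. ] [555.  91.  37.] [12.2 23.7 63.6] ((539.9998168945312, 21.955108642578125), (243.6700439453125, 38.40003204345703), 80.61103820800781)
[[  13   13   10   52   65   58   60   60   61   59   58   61   61   58   58   61   61   59   10   11   -2]

[... 2152 characters left out ...]
1    0]
 [  -2    0    1    3   -2    3    1    3    1    2   -1    3    4   -4    9   11    7   14   11   -2   -1]
 [   1   -2   -1   -1   -2    0   -1    1    1   -1    0    2    1   -1   -2   -2   -6    2   -3   -1   -1]]
gauge 281 ((536.2337036132812, -263.8368225097656), (124.05705261230469, 63.086524963378906), 6.330081939697266)
108 [ 493.7 -250.5   27.7] [ 9.79000e-01 -2.04000e-01  4.93747e+02 -2.50453e+02] [43.43761744 22.51490756  8.50960969]
169 [ 547.8 -261.5    9.3] [ 9.73000e-01 -2.30000e-01  5.47751e+02 -2.61522e+02] [119.23552593  66.28341452  12.96550517]
281 [ 526.2 -257.    16.5] [ 9.77000e-01 -2.14000e-01  5.26158e+02 -2.56977e+02] [124.25824673  66.28341452  26.84075615]
```

Run:
```python
from m import *
c=load('top0');P=pts(c);Z=P[...,2]
d=np.hypot(P[...,0]-584,P[...,1]-86)
q=P[(Z>90)&(d<260)&(d>25)&(Z<900)];print(len(q));
for lo,hi in((0,90),(90,130),(130,180),(180,260)):
    k=P[(Z>90)&(Z<900)&(d>max(lo,25))&(d<hi)]
    if len(k):print(lo,hi,len(k),k.min(0).round(),k.max(0).round())
# gauge rays
def R(u,v,z):return ray(c,160+u/4.2-.38,140+v/4.2-.38,z)
tip=R(708,182,3);hd=ray(c,321.9,221.6,28);print('tip',tip,'hd',hd,np.hypot(*(tip-hd)[:2]),np.degrees(np.arctan2(*(tip-hd)[1::-1])))
# gauge mid line from rows
im=c['color'];bg=np.median(im[190:215,335:350].reshape(-1,3),0)
diff=np.abs(im.astype(int)-bg).sum(2)
roi=np.zeros(Z.shape,bool);roi[180:232,314:334]=1
m=(roi&(diff>40)).astype(np.uint8);print(cv2.minAreaRect(np.array(np.where(m))[::-1].T.astype(np.float32)))
led=P[198:205,190:204][...,2];print('ledge z',np.median(led),led.mean(),'base',np.median(P[210:213,186:210,2]), 'bench',np.median(P[225:240,180:220,2]))
# moves
o=bot.get_obs();y=o['tcp_rot'][2];t=o['tool_pos'];D=np.array([584.4,86.1])-t[:2]
print('dx',D@[np.cos(y),np.sin(y)],'dy',D@[np.sin(y),-np.cos(y)],np.degrees(y))
```

```text
4966
0 90 4 [578.  40.  90.] [594. 125.  91.]
130 180 451 [672. 191.  90.] [730. 239. 238.]
180 260 4511 [ 646. -125.   90.] [844. 337. 370.]
tip [ 600.14939169 -271.09492567    3.        ] hd [ 492.77110383 -248.47030764   28.        ] 109.7359104539723 -11.898193271995307
((323.8823547363281, 207.52940368652344), (11.063454627990723, 46.85698318481445), 12.528807640075684)
ledge z 35.27215286246212 35.2401926837502 base 12.09619443023496 bench -0.41303795569331214
dx 582.3698032584851 dy -426.1366058402299 17.981279720137167
```

Request:
carry_out(
  motion=[
    [1,40,-30,0,4],
    [1,88,-64,0,8],
    [1,136,-100,0,12],
    [1,184,-135,0,16],
    [1,232,-170,0,20],
    [1,280,-205,0,24],
    [1,328,-240,0,26],
    [1,376,-275,0,26],
    [1,424,-310,0,26],
    [1,472,-345,0,26],
  ],
)

```text
time: 1.35
tool_pos: [505.2, -23.3, 226.5]
tcp_rot: [-3.14, 0.001, -0.14]
contact_force: [0.2, 0.4, 0.2]
grip_width: 0.6
```

```bash
cat > g.py <<'E'
import sys
from h import *
def to(x,y,z=None,yaw=None):
    o=bot.get_obs();R=cv2.Rodrigues(np.zeros(3))[0]
    from scipy.spatial.transform import Rotation as Ro
    M=Ro.from_euler('xyz',o['tcp_rot']).as_matrix();t=o['tool_pos']
    D=np.array([x,y,t[2] if z is None else z])-t
    print('t',o['time'],'tcp',t.round(1),'rpy',np.degrees(o['tcp_rot']).round(2),'F',o['contact_force'].round(1),'M',o['moment'].round(2),'w',round(o['grip_width'],1))
    print('tool shift',(M.T@D).round(1),'spin',None if yaw is None else round(np.degrees(o['tcp_rot'][2])-yaw,1))
if __name__=='__main__': to(*map(float,sys.argv[1:]))
E
python3 g.py 584.4 86.1 135 -8.15
```

```text
t 1.35 tcp [505.2 -23.3 226.5] rpy [-1.7994e+02  4.0000e-02 -8.0100e+00] F [0.2 0.4 0.2] M [-0.06  0.   -0.02] w 0.6
tool shift [  63.2 -119.3   91.6] spin 0.1
```

Request:
carry_out(
  motion=[
    [1,25,-45,5,0],
    [1,45,-85,15,0],
    [1,63,-119,40,0],
    [1,63,-119,70,0],
    [1,63,-119,90,0],
    [1,63,-119,90,0],
  ],
)

```text
time: 2.1
tool_pos: [582.9, 85.9, 134.6]
tcp_rot: [-3.141, 0.005, -0.14]
contact_force: [0.3, 0.3, 0.9]
grip_width: 0.1
```

```bash
python3 g.py 584.4 86.1 102 -8.15; python3 -c "
from m import *
for n in('side','top'): shot(n,n+'1')"
```

```text
t 2.1 tcp [582.9  85.9 134.6] rpy [-179.98    0.3    -8.  ] F [0.3 0.3 0.9] M [ 0.08 -0.02 -0.03] w 0.1
tool shift [ 1.7 -0.4 32.6] spin 0.2
```

View pics/side1.png

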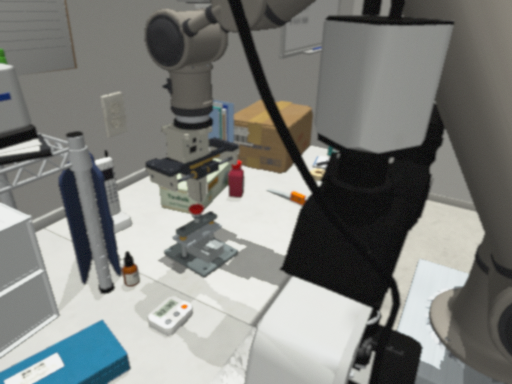

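The side view shows the gripper directly over the red head (197,210), and nothing nearby is touched. Next I push down.

Request:
carry_out(
  motion=[
    [1,1,0,8,0],
    [1,1,0,14,0],
    [1,1,0,19,0],
    [1,1,0,23,0],
    [1,1,0,27,0],
    [1,1,0,30,0],
    [1,1,0,32,0],
    [1,1,0,33,0],
    [1,1,0,33,0],
  ],
)

```text
time: 3.32
tool_pos: [585.7, 85.5, 105.2]
tcp_rot: [-3.14, -0.001, -0.14]
contact_force: [-1.5, -1.6, 8.0]
grip_width: 0.4
```

```bash
python3 g.py 584.4 86.1 102 -8.15
```

```text
t 3.325 tcp [585.7  85.5 105.2] rpy [-1.7993e+02 -5.0000e-02 -8.0200e+00] F [-1.5 -1.6  8. ] M [-0.08  0.51  0.02] w 0.4
tool shift [-1.3 -0.4  3.1] spin 0.1
```

Request:
carry_out(
  motion=[
    [1,-1,0,5,0],
    [1,-1,0,9,0],
    [1,-1,0,12,0],
    [1,-1,0,12,0],
  ],
)

```text
time: 3.82
tool_pos: [586.4, 85.6, 102.0]
tcp_rot: [-3.14, -0.009, -0.139]
contact_force: [-18.4, -2.4, 56.3]
grip_width: 0.7
```

```bash
python3 g.py 584.4 86.1 102 -8.15
```

```text
t 3.825 tcp [586.4  85.6 102. ] rpy [-179.9    -0.54   -7.99] F [-18.4  -2.4  56.3] M [-0.34  3.25 -0.08] w 0.7
tool shift [-2.  -0.2 -0. ] spin 0.2
```

Request:
carry_out(
  motion=[
    [1,-1,0,6,0],
    [1,-1,0,6,0],
    [1,-1,0,-5,0],
    [1,-1,0,-20,0],
    [1,-1,0,-50,0],
    [1,-20,30,-80,0],
    [1,-40,75,-80,0],
    [0.5,-55,120,-80,0],
    [0.5,-55,120,-80,0],
    [0.5,-55,120,-80,0],
  ],
)

```text
time: 5.08
tool_pos: [514.8, -25.5, 181.3]
tcp_rot: [-3.139, -0.01, -0.14]
contact_force: [0.2, 0.6, 0.5]
grip_width: 26.3
```

```bash
python3 - <<'E'
from m import *
for n in('side','top'): shot(n,n+'2')
c,P=measure('top2')
E
python3 g.py 492.8 -248.5 120 -11.9
```

```text
red 69 [304.5 154.3] z 103.3 [ 664.6 -195.8  103.3]
orange [319 215   7  14  67] [321.9 221.6] z 27.5 [ 492.8 -248.5   28. ] ((321.8846435546875, 221.57693481445312), (4.706787109375, 13.335897445678711), 11.309932708740234)
t 5.175 tcp [514.9 -24.9 181.1] rpy [-179.88   -0.54   -7.93] F [ 0.1 -0.1 -0. ] M [ 0.06  0.02 -0.  ] w 33.6
tool shift [  8.3 224.7  60.7] spin 4.0
```

View pics/top2.png

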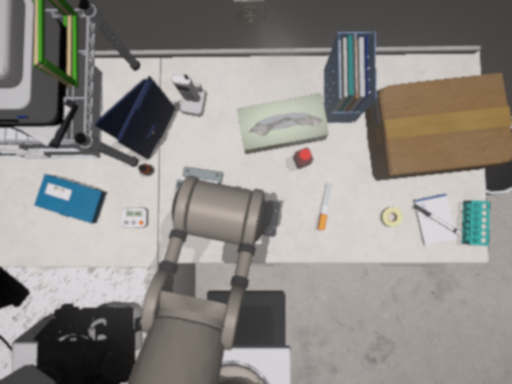

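The arm hides the press for now, and the gauge has not moved (handle at 322,222). I go above the gauge.

Request:
carry_out(
  motion=[
    [0.5,2,45,0,1],
    [0.5,4,100,0,2],
    [0.5,6,155,10,3],
    [0.5,8,200,25,4],
    [0.5,8,225,45,4],
    [0.5,8,225,60,4],
    [0.5,8,225,60,4],
  ],
)

```text
time: 6.05
tool_pos: [492.2, -247.1, 119.4]
tcp_rot: [-3.137, -0.006, -0.207]
contact_force: [-0.6, 0.3, -0.4]
grip_width: 46.0
```

```bash
python3 - <<'E'
from m import *
for n in('side','top'): shot(n,n+'3')
c,P=measure('top3')
c=load('side3');a=c['color'][165:285,150:330];cv2.imwrite('pics/side3z.png',cv2.cvtColor(cv2.resize(a,None,fx=4.2,fy=4.2,interpolation=cv2.INTER_CUBIC),cv2.COLOR_RGB2BGR))
E
python3 g.py 492.8 -248.5 3 -11.9
```

```text
red 69 [304.6 154.3] z 103.2 [ 664.7 -196.   103.2]
red 86 [193.6 185.8] z 110.2 [584.7  86.3 110.2]
t 6.15 tcp [ 493.1 -247.5  121.1] rpy [-179.83   -0.54  -11.82] F [-0.6 -0.1 -0.2] M [0.04 0.04 0.03] w 46.0
tool shift [ -1.2   1.4 118.1] spin 0.1
```

View pics/side3z.png

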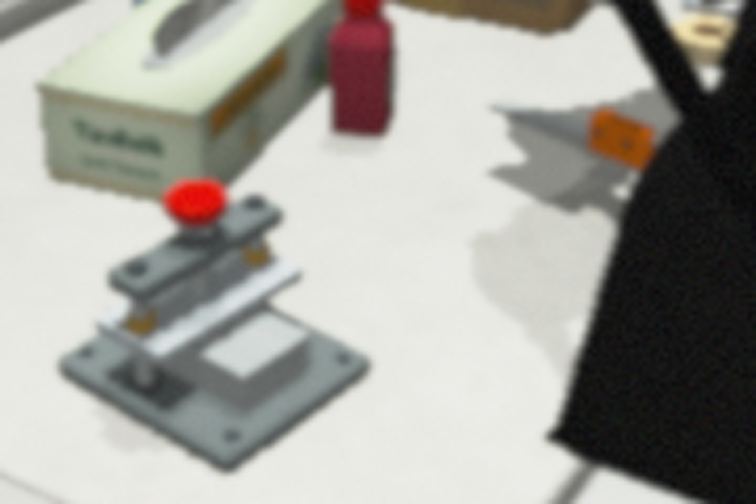

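Depth puts the head at 110.2 mm, so the plate is closed and the head has sprung back. The zoomed view agrees, with the top plate close above the ledge. I descend and grasp.

Request:
carry_out(
  motion=[
    [0.5,-1,1,35,0],
    [0.5,-1,1,70,0],
    [0.5,-1,1,95,0],
    [0.5,-1,1,110,0],
    [0.5,-1,1,117,0],
    [0.5,-1,1,117,0],
    [1,-1,1,117,0],
    [1,-1,1,117,0],
    [1,-1,1,117,0],
    [1,-1,1,117,0],
  ],
)

```text
time: 7.4
tool_pos: [493.2, -248.3, 4.4]
tcp_rot: [-3.139, -0.01, -0.206]
contact_force: [-0.7, -0.3, 2.8]
grip_width: 17.9
```

```bash
python3 g.py 492.8 -248.5 60 -8.15
```

```text
t 7.4 tcp [ 493.2 -248.3    4.4] rpy [-179.85   -0.57  -11.83] F [-0.7 -0.3  2.8] M [-0.02  0.1  -0.01] w 17.9
tool shift [  0.2   0.1 -55.6] spin -3.7
```

Request:
carry_out(
  motion=[
    [1,0,0,-10,0],
    [1,0,0,-25,0],
    [1,0,0,-45,0],
    [1,0,0,-65,0],
    [1,0,0,-80,0],
    [1,0,0,-85,0],
    [1,0,0,-85,0],
    [1,0,0,-85,0],
  ],
)

```text
time: 8.4
tool_pos: [491.9, -248.1, 88.7]
tcp_rot: [-3.138, -0.009, -0.206]
contact_force: [0.1, 0.1, -1.4]
grip_width: 17.9
```

```bash
python3 - <<'E'
from m import *
for n in('side','top'): shot(n,n+'4')
c=load('side4');a=c['color'][135:255,220:350];cv2.imwrite('pics/side4z.png',cv2.cvtColor(cv2.resize(a,None,fx=4.2,fy=4.2,interpolation=cv2.INTER_CUBIC),cv2.COLOR_RGB2BGR))
E
python3 g.py 439.5 107 85 -8.15
```

```text
t 8.5 tcp [ 491.9 -248.2   88.7] rpy [-179.82   -0.5   -11.83] F [-0.4 -0.9 -1.8] M [0.04 0.04 0.03] w 17.5
tool shift [-124.2 -336.8    3.7] spin -3.7
```

View pics/side4z.png

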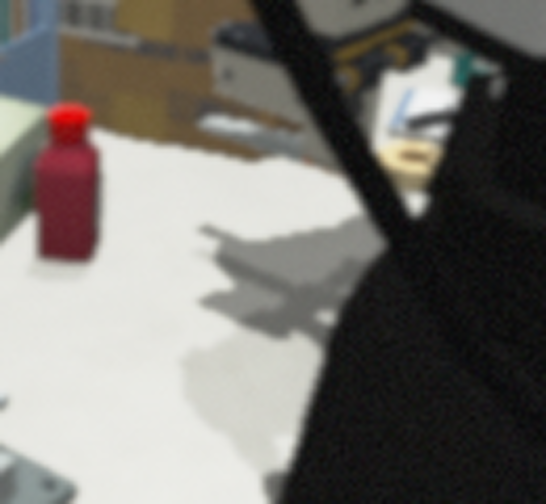

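The blade tip (about 200,122 in the zoom) is clear of the bench and level with the handle. I move x first, then y, over to the front of the press.

Request:
carry_out(
  motion=[
    [1,-35,-15,0,0],
    [1,-75,-50,0,-1],
    [1,-110,-95,0,-2],
    [1,-124,-140,0,-3],
    [1,-130,-190,0,-4],
    [1,-130,-240,0,-4],
    [1,-128,-285,0,-4],
    [1,-124,-320,0,-4],
    [1,-124,-337,0,-4],
    [1,-124,-337,0,-4],
  ],
)

```text
time: 9.75
tool_pos: [439.5, 108.0, 88.3]
tcp_rot: [-3.139, -0.008, -0.134]
contact_force: [-0.7, 0.4, -1.4]
grip_width: 17.7
```

```bash
python3 - <<'E'
from m import *
for n in('side','top'): shot(n,n+'5')
c=load('side5');a=c['color'][165:285,150:330];cv2.imwrite('pics/side5z.png',cv2.cvtColor(cv2.resize(a,None,fx=4.2,fy=4.2,interpolation=cv2.INTER_CUBIC),cv2.COLOR_RGB2BGR))
c=load('top5');a=c['color'][150:270,130:290];cv2.imwrite('pics/top5z.png',cv2.cvtColor(cv2.resize(a,None,fx=4.5,fy=4.5,interpolation=cv2.INTER_CUBIC),cv2.COLOR_RGB2BGR))
E
python3 g.py 439.5 107 43 -8.15
```

```text
t 9.85 tcp [439.3 106.8  88.4] rpy [-179.87   -0.46   -7.81] F [ 0.8 -0.9 -1.6] M [0.05 0.06 0.05] w 17.7
tool shift [-0.2 -0.1 45.4] spin 0.3
```

View pics/side5z.png

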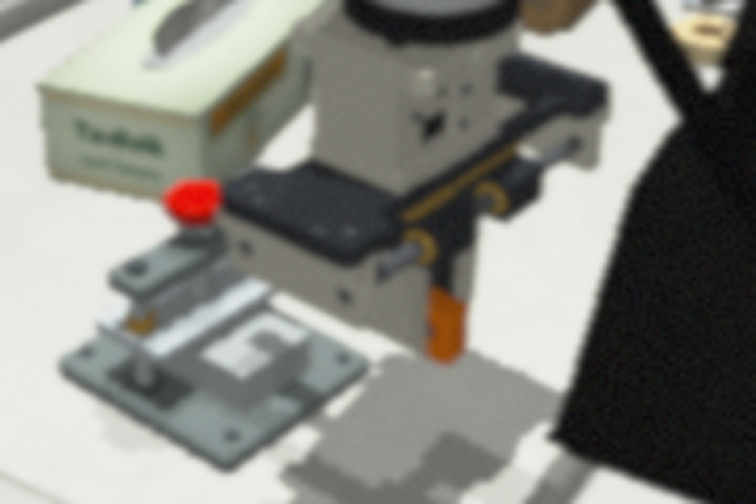

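View pics/top5z.png

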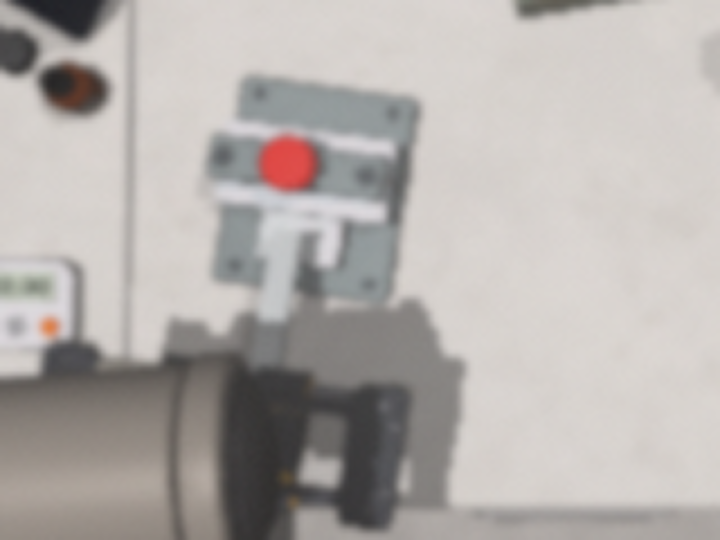

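The side view shows the orange handle hanging level in the fingers. In the top zoom the blade is over the ledge, with its tip centre at about (285,222).

Run:
```python
from m import *
c=load('top5');P=pts(c);Z=P[...,2]
def R(u,v,z):return ray(c,130+u/4.5-.39,150+v/4.5-.39,z)
o=np.array([585,86.2]);y=np.radians(-8.15);Rm=np.array([[np.cos(y),-np.sin(y)],[np.sin(y),np.cos(y)]])
a=R(285,222,87)[:2];b=R(273,318,91)[:2]
print('tip',a,(a-o)@Rm,'mid',b,(b-o)@Rm,'yaw rel',np.degrees(np.arctan2(*((a-b)@Rm)[::-1])))
# depth check of the blade
for v in range(198,226,3):
    r=(Z[v,185:200]>70)&(Z[v,185:200]<110);u=185+np.where(r)[0]
    if len(u):
        q=P[v,u];print(v,len(u),((q[:,:2]-o)@Rm).mean(0).round(1),np.median(q[:,2]).round(1))
```

```text
tip [552.57041994  92.01861725] [-32.92692879   1.16246723] mid [497.48985244  97.69630987] [-88.25609912  -1.02568721] yaw rel 2.2647495433418117
201 6 [-38.   -1.2] 87.6
204 7 [-45.9  -1.1] 88.3
207 6 [-53.7  -1.2] 89.0
210 7 [-61.5  -1.4] 91.4
213 7 [-69.2  -2.3] 89.6
216 7 [-77.1  -1.3] 91.2
219 7 [-84.7  -2.7] 93.0
222 7 [-92.6  -1.7] 94.6
225 7 [-100.2   -2.8] 95.5
```

Request:
carry_out(
  motion=[
    [1,-1,0,12,1],
    [1,-2,0,25,1],
    [1,-2,0,36,1],
    [1,-2,0,43,1],
    [1,-2,0,45,1],
    [1,-2,0,45,1],
  ],
)

```text
time: 10.6
tool_pos: [437.8, 107.1, 43.4]
tcp_rot: [-3.139, -0.008, -0.154]
contact_force: [0.4, 0.1, -0.6]
grip_width: 17.7
```

```bash
python3 g.py 439.5 107 39.7 -8.8
```

```text
t 10.6 tcp [437.8 107.1  43.4] rpy [-179.86   -0.47   -8.81] F [ 0.4  0.1 -0.6] M [ 0.05  0.06 -0.03] w 17.7
tool shift [ 1.7 -0.1  3.7] spin -0.0
```

Request:
carry_out(
  motion=[
    [1,0,0,1,0],
    [1,0,0,2,0],
    [1,0,0,3,0],
    [1,0,0,3.5,0],
    [1,0,0,3.5,0],
  ],
)

```text
time: 11.22
tool_pos: [437.8, 107.2, 40.0]
tcp_rot: [-3.139, -0.008, -0.154]
contact_force: [-1.1, 0.2, 1.0]
grip_width: 17.5
```

```bash
python3 g.py 439.5 107 39.7 -8.8
```

```text
t 11.225 tcp [437.8 107.2  40. ] rpy [-179.86   -0.47   -8.8 ] F [-1.1  0.2  1. ] M [-0.02  0.01 -0.02] w 17.5
tool shift [ 1.7 -0.1  0.3] spin -0.0
```

Request:
carry_out(
  motion=[
    [1,2,0,0.5,0],
    [1,5,0,0.5,0],
    [1,8,0,0.5,0],
    [1,11,0,0.5,0],
    [1,14,0,0.5,0],
    [1,17,0,0.5,0],
    [1,20,0,0.5,0],
    [1,23,0,0.5,0],
    [1,26,0,0.5,0],
    [1,26,0,0.5,0],
  ],
)

```text
time: 12.48
tool_pos: [464.2, 103.1, 39.7]
tcp_rot: [-3.139, -0.009, -0.154]
contact_force: [-0.2, -0.2, 3.0]
grip_width: 17.9
```

```bash
python3 - <<'E'
from m import *
for n in('side','top'): shot(n,n+'6')
c=load('side6');a=c['color'][165:285,150:330];cv2.imwrite('pics/side6z.png',cv2.cvtColor(cv2.resize(a,None,fx=4.2,fy=4.2,interpolation=cv2.INTER_CUBIC),cv2.COLOR_RGB2BGR))
measure('top6')
E
python3 g.py 439.5 107 39.7 -8.8
```

```text
red 67 [304.6 154.3] z 103.2 [ 664.7 -196.1  103.2]
red 89 [193.6 185.8] z 109.8 [584.8  86.4 109.8]
t 12.575 tcp [464.2 103.1  39.7] rpy [-179.85   -0.55   -8.81] F [ 0.  -0.8  2.8] M [-0.04 -0.28  0.01] w 17.7
tool shift [-25.   -0.   -0.2] spin -0.0
```

View pics/side6z.png

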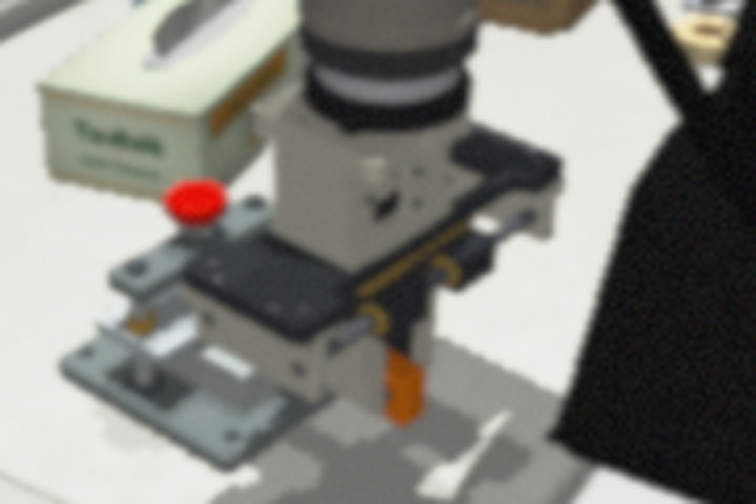

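The gauge went in freely (3 N down, no drag yet), and the head still reads about 110 mm. I creep in further.

Request:
carry_out(
  motion=[
    [1,2,0,0.5,0],
    [1,3.5,0,0.5,0],
    [1,5,0,0.5,0],
    [1,6.5,0,0.5,0],
    [1,8,0,0.5,0],
    [1,8,0,0.5,0],
  ],
)

```text
time: 13.32
tool_pos: [472.4, 101.9, 39.3]
tcp_rot: [-3.139, -0.01, -0.154]
contact_force: [-0.4, 1.6, 2.8]
grip_width: 18.0
```

```bash
python3 g.py 464.2 103.1 39.7 -8.8
```

```text
t 13.325 tcp [472.4 101.9  39.3] rpy [-179.85   -0.57   -8.81] F [-0.4  1.6  2.8] M [ 0.04  0.   -0.  ] w 18.0
tool shift [-8.3  0.  -0.5] spin -0.0
```

Request:
carry_out(
  motion=[
    [1,1,0,0.2,0],
    [1,2,0,0.2,0],
    [1,3,0,0.2,0],
    [1,3,0,0.2,0],
  ],
)

```text
time: 13.82
tool_pos: [475.4, 101.4, 39.3]
tcp_rot: [-3.139, -0.01, -0.154]
contact_force: [-2.6, 0.2, 5.5]
grip_width: 17.6
```

```bash
python3 g.py 464.2 103.1 39.7 -8.8
```

```text
t 13.825 tcp [475.4 101.4  39.3] rpy [-179.85   -0.58   -8.81] F [-2.6  0.2  5.5] M [ 0.03  0.17 -0.  ] w 17.6
tool shift [-11.3   0.   -0.6] spin -0.0
```

Request:
carry_out(
  motion=[
    [1,1,0,0.2,0],
    [1,2,0,0.2,0],
    [1,2,0,0.2,0],
  ],
)

```text
time: 14.2
tool_pos: [476.0, 101.3, 39.0]
tcp_rot: [-3.139, -0.007, -0.154]
contact_force: [-6.2, 1.9, 7.4]
grip_width: 18.1
```

```bash
python3 g.py 464.2 103.1 39.7 -8.8
```

```text
t 14.2 tcp [476.  101.3  39. ] rpy [-179.87   -0.42   -8.81] F [-6.2  1.9  7.4] M [0.18 0.69 0.05] w 18.1
tool shift [-12.   -0.   -0.8] spin -0.0
```

```bash
python3 - <<'E'
from m import *
for n in('side','top'): shot(n,n+'7')
a=load('side7')['color'][165:285,150:330];cv2.imwrite('pics/side7z.png',cv2.cvtColor(cv2.resize(a,None,fx=4.2,fy=4.2,interpolation=cv2.INTER_CUBIC),cv2.COLOR_RGB2BGR))
a=load('top7')['color'][150:270,130:290];cv2.imwrite('pics/top7z.png',cv2.cvtColor(cv2.resize(a,None,fx=4.5,fy=4.5,interpolation=cv2.INTER_CUBIC),cv2.COLOR_RGB2BGR))
for n in('top3','top6','top7'):
    measure(n)
# side head centroid, plate compare
for n in('side3','side6','side7'):
    c=load(n);H,S,V=cv2.split(cv2.cvtColor(c['color'],cv2.COLOR_RGB2HSV));m=(((H<6)|(H>174))&(S>150)&(V>90))
    m[:,:170]=0;m[:190]=0;m[:,225:]=0
    print(n,np.argwhere(m).mean(0).round(2),m.sum())
for i in range(4):
    bot.capture('top')
    o=bot.get_obs();print(o['time'],o['contact_force'].round(1),o['tool_pos'].round(2))
E
python3 g.py 464.2 103.1 39.7 -8.8
```

```text
red 69 [304.6 154.3] z 103.2 [ 664.7 -196.   103.2]
red 86 [193.6 185.8] z 110.2 [584.7  86.3 110.2]
red 67 [304.6 154.3] z 103.2 [ 664.7 -196.1  103.2]
red 89 [193.6 185.8] z 109.8 [584.8  86.4 109.8]
red 66 [304.7 154.2] z 103.2 [ 664.9 -196.2  103.2]
red 90 [193.6 185.8] z 110.0 [584.8  86.2 110. ]
side3 [212.42 196.29] 113
side6 [212.46 196.32] 114
side7 [212.46 196.32] 114
14.35 [-5.7  0.8  7.5] [476.03 101.27  38.95]
14.4 [-6.2  1.7  7.6] [476.04 101.27  38.97]
14.45 [-6.2  1.3  7.2] [476.03 101.27  38.97]
14.5 [-6.6  1.3  7.1] [476.04 101.27  38.97]
t 14.5 tcp [476.  101.3  39. ] rpy [-179.86   -0.42   -8.81] F [-6.6  1.3  7.1] M [0.13 0.72 0.03] w 17.7
tool shift [-12.   -0.   -0.8] spin -0.0
```

View pics/side7z.png

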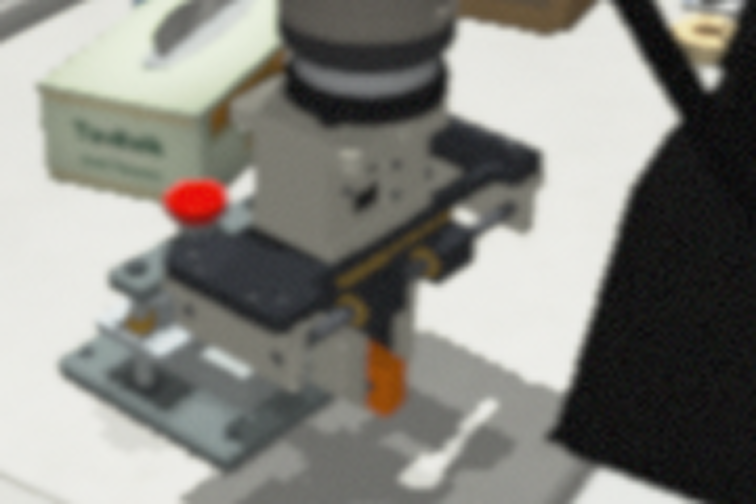

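View pics/top7z.png

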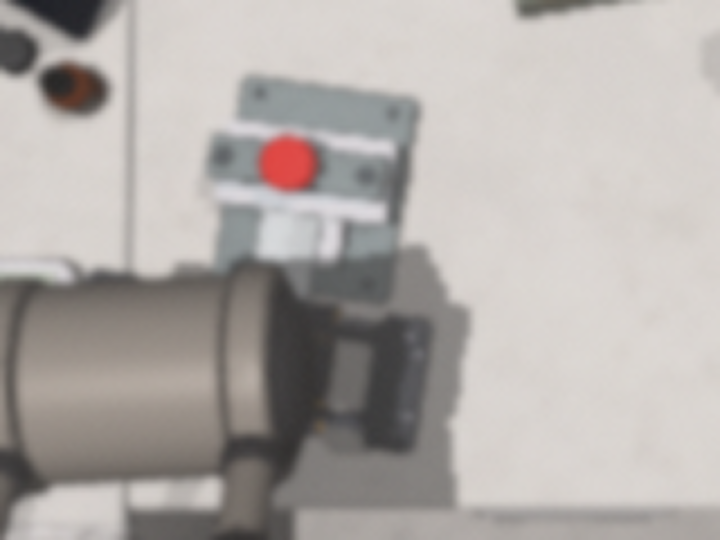

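The gauge is snug. The last 2 mm command moved it only 0.6 mm, with about 6.5 N resisting, and the head has not shifted in either view. Depth is about 28 mm, against about 29 mm expected from the measured gap. I hand in.

```bash
python3 -c "
from plant import bot
print(bot.close_job());o=bot.get_obs();print(o['time'],o['contact_force'],o['tool_pos'],o['grip_width'])"
```

```text
the job is handed in; nothing more can be done
None
the job is handed in; nothing more can be done
```

I closed the press, let the head spring back, slid the gauge in until it dragged, and handed the job in still gripping it. No verdict was reported.

- **Press:** I pushed the head to its stop, reading 102.0 mm at 56 N. It sprang back to about 110 mm, which means plate closed and head up. It still read 110.0 mm after insertion, and the side view showed no shift of the head, so the plate was not prised up.
- **Gauge:** I gripped it by the handle and lifted it level, then laid it flat on the ledge, measured at about 35 mm. At the last image check, before I lowered it, it was within 2 mm of the middle and about 1–2° of straight; I then turned it 1° straighter.
- **Final position:** the tip is about 28 mm inside the plate edge, against about 29 mm expected from the gap. The gauge was at rest at 14.5 s with about 6.5 N resisting the push, about 7 N of upward force on the tool and the fingers closed to 17.7 mm.
- **Not measured directly:** I inferred contact with the top plate from the sudden stop (only 0.6 mm of a 2 mm command) and the jump in drag. The tip itself is hidden under the plate.
- **Bystanders:** the red bottle did not move in any measurement. I saw no contact with the others, but I did not measure their final positions.

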